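Load the lens test bay and close its guard

ROBOT

A 6-joint arm with a two-finger parallel gripper is mounted at the origin on the work surface. World frame = base frame: x ahead of the robot, y to its left, z up, the work surface at z = 0. Lengths are in m, angles in degrees, forces in N, time in s.
With the tool pointing down it reaches from about 0.4 to 0.825 m from the base axis. Payload 7 kg.
Tool frame: the origin (TCP) lies at the very end of the fingers, on their centre line; the grasp point (between the pads) lies 19 mm behind it (r.grip_depth is the distance from the TCP to the grasp point, in m); z points along the fingers, y is the line along which they close (so a half turn about z gives the same grasp; the last joint's range is limited). The gripper opens to 88 mm and grips with 3 to 60 N. Pads are 19 mm wide; open, the fingers measure 130 mm over their backs; the gripper's body (78 mm by 193 mm) begins 47 mm behind the grasp point.
Start: joints at [83.371, 20.546, 0.682, 0, -70.136, -16.507], TCP at [0.265, 0.621, 0.227] pointing down, gripper open.
Joint ranges: [-176.03, 176.03], [-82.01, 121.73], [-58.28, 71.71], [-173.87, 95.51], [-174.79, -0.11], [-173.66, 173.66]. Speed limits (degrees/s): [136.94, 136.94, 172.46, 180, 180, 180].

INTERFACE

Orientations are given as [roll, pitch, yaw] about the fixed x, y, z axes, in that order (R = Rz(yaw) Ry(pitch) Rx(roll)).
In Python, from plant import r gives the robot as it stands.
- The arm moves only by the tool play_rows, never from a script. Its argument "rows" is a list that holds one entry, the list of rows, each a list of 5 numbers: the closure, from 0 (fully open) to 1 (shut), then the shift along the tool's x, y, z each as a share of 0.5 m, from -1 to 1, then the turn about the tool's z as a share of 1.5 rad, from -1 to 1. A call has exactly 8 rows; each row is the pose to reach, as a shift and turn from the pose commanded when the call began, along the tool's axes at that moment; what a row does not reach only later rows make up. A row lasts 1/12 s, in which the tool goes at most 41.7 mm and 7.16 degrees, less where a joint would pass 70% of its speed; a pose out of reach is approached as far as the arm can. A call with a number of a shift or a turn outside -1 to 1 is refused whole. A call with a gripper value outside its range is refused whole. The fingers move at their own pace and stop on an object; "squeeze" is the grip in N (left out, the last holds). Time passes only in rows, so rows that repeat a pose let the fingers close, or fill a call up. It gives the time, the measured TCP pose, the force, the opening and the grip force at its end, in the units of the state.
- r.get_state(): the state, without advancing time (a new reading comes with each control period).
- r.capture(name): name is "side" or "top" or "wrist"; returns the picture (384x512x3 uint8, red, green, blue); there is no depth.
- r.camera_info(name): a dict with "fovy" (degrees; the focal length in pixels is half the picture's height over the tangent of half this angle, whatever the lens; pixels are square), "cx", "cy" (the principal point, pixels), "pose" (4x4, takes a point from camera to world coordinates). Camera axes: x right, y down, z forward; pixel columns grow to the right and rows downward; lengths in m; the calibration is good to about 2 mm. A picture is of the moment at which its call begins: read the wrist's pose just before it. camera_info takes no time and is no camera call; for the wrist camera it gives the pose at the moment of the call.
- r.close_job(): hands the job in; it is judged then, once.
The state is a dict: "time_s": time; "joints": joint angles; "qd": joint speeds; "joint_torque": joint torques, N m; "tcp_pos": TCP position; "eef_rot": TCP orientation; "contact_force": force on the tool from outside, world axes, zero at the start; "moment": the same for the moment, N m; "gripper_width": finger opening in m; "gripper_force": force on a finger pad.
Only numpy, scipy, OpenCV 4.12 (cv2) and the standard library are available. Lean on these libraries where they do the work, as an engineer would, in place of code of your own. Each camera call takes 0.05 s, during which the arm holds its last target. There are 200 camera calls.

TASK

Lift the clear hinged guard of the grey test bay, stand each of the three black lens units that have their glass fitted upright in the nest of its own shape (round, square, oblong), then lower the guard until it is fully closed. Leave the two empty housings, which have an open bore and no glass, where they stand on the mat.

Things in the scene. Friction and masses are not known exactly. Their poses are not given: they have to be found in the camera images.
- barrel: Round lens barrel with one pale glass lens in its top: black cylinder, diameter 50 mm. Underside at the origin (centre of the underside), z up when standing; 45 mm tall, stands upright on the green mat (2 mm thick) at the start. About 0.1 kg, matt black plastic.
- block: Square lens unit with one round pale glass lens in its top: black block, 46 by 46 mm (x, y). Underside at the origin (centre of the underside), z up when standing; 45 mm tall, stands upright on the green mat (2 mm thick) at the start. About 0.1 kg, matt black plastic.
- twin: Oblong lens unit with two pale glass lenses side by side in its top: black block, 68 mm (x) by 34 mm (y). Underside at the origin (centre of the underside), z up when standing; 45 mm tall, stands upright on the green mat (2 mm thick) at the start. About 0.1 kg, matt black plastic.
- empty_barrel: Look-alike, stays where it is: round black housing, diameter 50 mm, 45 mm tall, open bore, no glass. Origin: centre of its underside.
- empty_block: Look-alike, stays where it is: square black housing, 46 by 46 mm, 45 mm tall, open bore, no glass. Origin: centre of its underside.
- nest_round: White plastic nest with a round pocket, 66 mm inside, 74 mm outside: for the barrel. Fixed in the bay. Origin: centre of its underside; pocket floor 4 mm, rim 14 mm above it. x points level towards the guard's hinge, y along the hinge. The bay is an open box, 188 (x) by 308 mm inside, its walls 64 mm higher than the nests' undersides.
- nest_square: White plastic nest with a square pocket, 62 by 62 mm inside, 68 mm outside, sides along its x and y: for the square unit. Fixed in the bay. Origin: centre of its underside; pocket floor 4 mm, rim 14 mm above it. x points level towards the guard's hinge, y along the hinge. The bay is an open box, 188 (x) by 308 mm inside, its walls 64 mm higher than the nests' undersides.
- nest_oblong: White plastic nest, oblong pocket, 50 mm (x) by 84 mm (y) inside, walls 3 mm: the oblong unit's long side (its x) goes along its y. Fixed in the bay. Origin: centre of its underside; pocket floor 4 mm, rim 14 mm above it. x points level towards the guard's hinge, y along the hinge. The bay is an open box, 188 (x) by 308 mm inside, its walls 64 mm higher than the nests' undersides.
- guard (a joint): Guard angle: flat clear bluish panel, 200 by 320 by 5 mm, over the bay (walls 70 mm above the table), hinged on its far rim. 0 fully closed, grows as the front edge is lifted, 1.57 upright, stop 1.8. Starts closed or ajar (up to 0.35). The stiff hinge (0.55 N m) holds it at any angle it is left at; 3 to 5 N at the handle move it, also down.
- guard_handle (a point): Middle of the guard's handle: steel bar, 10 mm diameter, 120 mm long, parallel to the hinge, 30 mm before the front edge and 30 mm above the guard. Frame turns with the guard: x square towards the hinge (level when closed), y along bar and hinge, z out of the upper face. Hinge axis: along y, through x = +230, z = -36 mm; positive turn about y opens.

How it is judged (in metres and radians):
On the way, in this order (a step that is already met when the one before it is completed fails the run):
1. the guard is lifted open (past 1.1 rad) (value of joint guard above 1.1 rad), for 0.2 s.
2. all three glazed units sit in their nests and are released, the guard still open (horizontal distance between barrel and nest_round below 0.014 m and z of barrel in the frame of nest_round below 0.008 m and angle between each of barrel, block, twin's own z axis and vertical below 0.1 rad and horizontal distance between block and nest_square below 0.014 m and z of block in the frame of nest_square below 0.008 m and horizontal distance between twin and nest_oblong below 0.014 m and z of twin in the frame of nest_oblong below 0.008 m and contact force between each of barrel, block, twin and the fingers below 0.1 N and value of joint guard above 0.6 rad), for 0.2 s.
At the end, for the whole second after the job is handed in: Each glazed unit stands upright (within 0.1 rad) on the floor of the nest of its shape, within 14 mm of its centre and within 4 mm of the pocket floor, released and at rest; the guard is closed (below 0.05 rad); both empty housings are at rest within 30 mm of where they started (horizontal distance between barrel and nest_round below 0.014 m and z of barrel in the frame of nest_round below 0.008 m and angle between each of barrel, block, twin's own z axis and vertical below 0.1 rad and horizontal distance between block and nest_square below 0.014 m and z of block in the frame of nest_square below 0.008 m and horizontal distance between twin and nest_oblong below 0.014 m and z of twin in the frame of nest_oblong below 0.008 m and linear speed of each of barrel, block, twin, empty_barrel, empty_block below 0.02 m/s and contact force between each of barrel, block, twin and the fingers below 0.1 N and value of joint guard below 0.05 rad and distance of each of empty_barrel, empty_block from where it was at the start of the episode below 0.03 m); the robot touches nothing.
It fails at once if an empty housing is moved by more than 30 mm (distance of any of empty_barrel, empty_block from where it was at the start of the episode above 0.03 m).
It also fails if it takes over 131 s, if anything falls off the work surface, if the arm or the gripper's body presses on something with over 40 N, if the wrist force passes 120 N, or if a joint passes its speed limit or range.

## Working session

There is one attempt and no reset: what is moved stays moved. The work goes in short steps, Python scripts to look and compute and a tool call to move; the robot and the scene stay as the last step left them, time stands still between calls to the robot, and variables do not carry over. Pictures are saved under pics/ and viewed, at most 14 in all, crops included, and the job is handed in when it is done.

Besides the shell and the picture viewer there is one more tool, called after ">>>" by a JSON object that holds its "method" and its "body". play_rows: Moves the arm, as the interface text tells. Its arguments: {"type":"object","properties":{"rows":{"type":"array","items":{"type":"array","items":{"type":"array","items":{"type":"number"}}}},"squeeze":{"type":"number"}},"required":["rows"]}

```bash
ls; mkdir -p pics; python3 - <<'E'
from plant import r
import cv2,numpy as np
np.set_printoptions(precision=4,suppress=True)
print(r.get_state())
for n in ("side","top","wrist"):
    i=r.camera_info(n);print(n,i['fovy'],i['cx'],i['cy']);print(np.array(i['pose']))
    cv2.imwrite(f"pics/{n}0.png",r.capture(n)[:,:,::-1])
E
```

```text
pics
{'time_s': 0.0, 'joints': array([ 83.3709,  20.5931,   0.6315,  -0.02  , -70.1341, -16.5042]), 'qd': array([-0.0736, -0.0043,  0.1639,  0.0041, -0.0463, -0.0227]), 'joint_torque': array([ -0.    , -58.2719,  29.3064,   6.9974,   0.007 ,  -0.0002]), 'tcp_pos': array([0.265 , 0.6202, 0.2256]), 'eef_rot': array([179.9029,  -0.0091, -23.1401]), 'contact_force': array([ 0.9707,  0.2667, -0.474 ]), 'moment': array([-0.0725,  0.0203,  0.0261]), 'gripper_force': 0.0, 'gripper_width': 0.08761954055331152}
side 42.94107835004726 261.32537864696184 190.34998691771224
[[ 0.7179 -0.445   0.5354 -0.1192]
 [-0.6961 -0.4453  0.5632 -0.6546]
 [-0.0122 -0.777  -0.6294  0.8358]
 [ 0.      0.      0.      1.    ]]
top 55.93879233616819 251.12929751100089 194.2050655908595
[[-0.0164 -0.9961  0.0867  0.4289]
 [-0.9999  0.0168  0.0036 -0.0072]
 [-0.0051 -0.0866 -0.9962  0.9701]
 [ 0.      0.      0.      1.    ]]
wrist 66.35690376488017 257.7751225599397 190.2733768427271
[[-0.3936 -0.8813 -0.2615  0.3353]
 [-0.9193  0.3777  0.1106  0.5908]
 [ 0.0013  0.2839 -0.9588  0.3844]
 [ 0.      0.      0.      1.    ]]
```

View pics/top0.png

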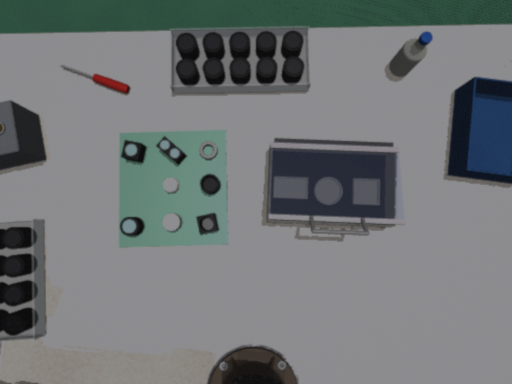

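View pics/side0.png

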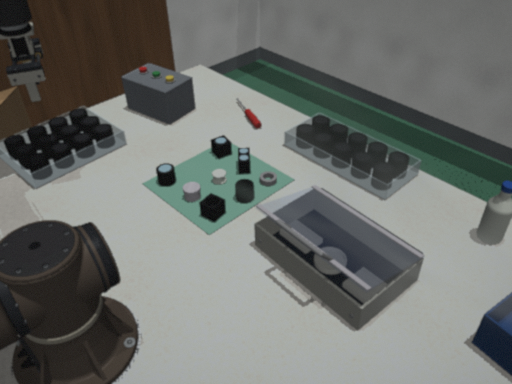

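The top view shows the mat on the left: block at (133,151), twin at (171,150), barrel at (131,226), empty barrel at (210,184) and empty block at (207,224). The bay is centred near (333,185) and its handle bar is near (340,232). The side view shows the same layout with the guard ajar. Next I'll enlarge both.

```bash
python3 - <<'E'
import cv2,numpy as np
t=cv2.imread('pics/top0.png');s=cv2.imread('pics/side0.png')
def c(im,x,y,w,h,W,H): return cv2.convertScaleAbs(cv2.resize(im[y:y+h,x:x+w],(W,H),interpolation=cv2.INTER_CUBIC),alpha=1.5)
a=np.hstack([c(t,115,125,120,125,400,300*1),c(t,255,130,160,120,400,300)])
b=np.hstack([c(s,140,125,160,120,400,300),c(s,245,180,180,135,400,300)])
cv2.imwrite('pics/crop0.png',np.vstack([a,b]))
E
```

```text
(no output)
```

View pics/crop0.png

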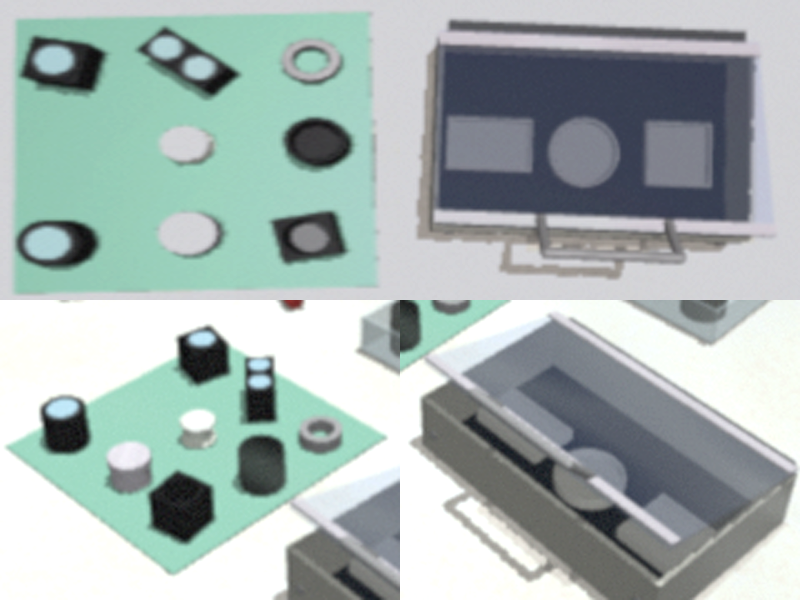

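The enlarged crops show the bay nests left to right as oblong, round and square. The guard is ajar, with front-edge corners at about (269,215) and (404,223) in top, and (258,206) and (369,289) in side. The bar ends are at about (313,233) and (368,234) in top. I'll triangulate these and the lenses.

```bash
cat > h.py <<'E'
import cv2,numpy as np
from plant import r
np.set_printoptions(precision=4,suppress=True)
def ray(i,p):
    f=192/np.tan(np.radians(i['fovy']/2));P=np.array(i['pose'])
    d=P[:3,:3]@np.array([(p[0]-i['cx'])/f,(p[1]-i['cy'])/f,1]);return P[:3,3],d/np.linalg.norm(d)
def onz(i,p,z):
    o,d=ray(i,p);return o+d*(z-o[2])/d[2]
def tri(*ips):
    A=np.zeros((3,3));b=np.zeros(3);R=[ray(i,p) for i,p in ips]
    for o,d in R:
        M=np.eye(3)-np.outer(d,d);A+=M;b+=M@o
    x=np.linalg.solve(A,b)
    return x,max(np.linalg.norm((np.eye(3)-np.outer(d,d))@(x-o)) for o,d in R)
def lenses(im,box):
    x0,y0,x1,y1=box;h=im[y0:y1,x0:x1].astype(int)
    m=((h[...,0]-h[...,2]>25)&(h[...,0]>110)&(h[...,0]-h[...,1]>-3)).astype(np.uint8)
    n,_,st,c=cv2.connectedComponentsWithStats(m)
    return [(c[k]+[x0,y0],st[k,4]) for k in range(1,n) if st[k,4]>15]
def rel(target,yaw=None,cmd=None):
    "target world pos -> tool shares"
    s=r.get_state();p=s['tcp_pos'] if cmd is None else np.array(cmd)
    from scipy.spatial.transform import Rotation as Ro
    R=Ro.from_euler('xyz',s['eef_rot'],degrees=True).as_matrix()
    d=R.T@(np.array(target)-p)/0.5
    t=0 if yaw is None else -np.radians((yaw-s['eef_rot'][2]+90)%180-90)/1.5
    return d,t
E
python3 - <<'E'
from h import *
t=cv2.imread('pics/top0.png');s=cv2.imread('pics/side0.png');T=r.camera_info('top');S=r.camera_info('side')
for a in lenses(t,(115,125,235,250)): print('top',a,onz(T,a[0],.047))
for a in lenses(s,(140,125,300,250)): print('side',a,onz(S,a[0],.047))
for n,a,b in (('L',(269,215.2),(258.5,206)),('R',(403.8,223.2),(368.8,289.4))): print(n,tri((T,a),(S,b)))
for z in (.1,.15): print(onz(T,(313,232.8),z),onz(T,(368.2,234.4),z))
print('hinge',onz(T,(432.5*.4+95,144),.07),onz(T,(755*.4+95,150),.07))
for n,u,v in (('ob',490,144),('ro',584,152),('sq',678,154)): print(n,onz(T,(95+.4*u,130+.4*v),.02))
# block silhouettes
g=cv2.cvtColor(t,cv2.COLOR_BGR2GRAY)
x=cv2.inRange(t[125:250,115:235],(0,0,0),(70,70,70))
for c in cv2.findContours(x,0,1)[0]:
    if cv2.contourArea(c)>60: print(cv2.boundingRect(c),cv2.approxPolyDP(c,2,True).reshape(-1,2).tolist())
E
```

```text
top (array([130.6533, 149.4   ]), np.int32(75)) [0.6312 0.3068 0.047 ]
top (array([128.4118, 225.9647]), np.int32(85)) [0.4333 0.31   0.047 ]
side (array([220.3953, 139.9767]), np.int32(43)) [0.6306 0.3058 0.047 ]
side (array([243.1481, 150.3704]), np.int32(27)) [0.6414 0.2182 0.047 ]
side (array([243.4242, 157.0606]), np.int32(33)) [0.6195 0.1932 0.047 ]
side (array([164.4638, 167.8406]), np.int32(69)) [0.4325 0.3085 0.047 ]
L (array([ 0.4521, -0.0449,  0.1137]), np.float64(0.0009618674455898562))
R (array([ 0.4296, -0.3627,  0.1158]), np.float64(0.0011507006792426287))
[ 0.4095 -0.1505  0.1   ] [ 0.4035 -0.2821  0.1   ]
[ 0.4106 -0.1423  0.15  ] [ 0.405  -0.2663  0.15  ]
hinge [ 0.6339 -0.0487  0.07  ] [ 0.6128 -0.3734  0.07  ]
ob [ 0.5273 -0.1093  0.02  ]
ro [ 0.5171 -0.2082  0.02  ]
sq [ 0.5133 -0.3071  0.02  ]
(5, 92, 24, 19) [[7, 95], [5, 102], [8, 108], [22, 110], [26, 107], [28, 98], [24, 93], [12, 92]]
(82, 88, 22, 21) [[98, 88], [82, 92], [85, 108], [103, 104]]
(85, 49, 20, 21) [[93, 49], [85, 58], [90, 67], [97, 69], [103, 65], [104, 56]]
(7, 16, 24, 22) [[10, 16], [7, 31], [12, 35], [27, 37], [30, 21]]
(42, 12, 29, 28) [[49, 12], [47, 14], [52, 14], [55, 18], [54, 23], [48, 25], [44, 18], [42, 21], [63, 39], [70, 30]]
```

Two-view lens heights agree with 47 mm. The bay frame yaw is about -4.1°, the guard is about 0.21 rad open, and the bar centre is predicted at (0.408,-0.204,0.153). I'll move the arm that way.

>>> {"method": "play_rows", "body": {"rows": [[[0,0.58,0.34,-0.16,0.6],[0,0.58,0.34,-0.16,0.6],[0,0.58,0.34,-0.16,0.6],[0,0.58,0.34,-0.16,0.6],[0,0.58,0.34,-0.16,0.6],[0,0.58,0.34,-0.16,0.6],[0,0.58,0.34,-0.16,0.6],[0,0.58,0.34,-0.16,0.6]]], "squeeze": 25}}

```text
time_s: 0.82
tcp_pos: [0.4587, 0.3581, 0.3042]
eef_rot: [180.0, 0.0, -75.1]
contact_force: [1.7, -0.0, 0.0]
gripper_width: 0.0873
gripper_force: 0.0
```

```bash
python3 -c "
from h import *
s=r.get_state();print(s['tcp_pos'],s['eef_rot'],s['joints']);print(rel((.42,-.2,.29),-94))"
```

```text
[0.4587 0.3581 0.3042] [179.9931   0.0052 -75.1218] [ 57.2188   9.4725  -4.2429  -0.0087 -76.2863 -42.3385]
(array([1.0589, 0.3613, 0.0284]), np.float64(0.21965827032006638))
```

>>> {"method": "play_rows", "body": {"rows": [[[0,0.6,0.08,0.0,0.21],[0,0.6,0.08,0.0,0.21],[0,0.6,0.08,0.0,0.21],[0,0.6,0.08,0.0,0.21],[0,0.6,0.08,0.0,0.21],[0,0.6,0.08,0.0,0.21],[0,0.6,0.08,0.0,0.21],[0,0.6,0.08,0.0,0.21]]]}}

```text
time_s: 1.48
tcp_pos: [0.4982, 0.0557, 0.3039]
eef_rot: [180.0, -0.0, -92.9]
contact_force: [-0.2, 0.3, -0.7]
gripper_width: 0.0875
gripper_force: 0.0
```

```bash
python3 -c "
from h import *
s=r.get_state();print(s['tcp_pos'],s['eef_rot'],s['joints']);print(rel((.408,-.204,.26),-94))"
```

```text
[0.4982 0.0557 0.3039] [179.9995  -0.031  -92.8931] [ 28.8997   1.4241 -13.3616   0.027  -75.231  -31.7997]
(array([0.5279, 0.154 , 0.0882]), np.float64(0.012879049193954337))
```

>>> {"method": "play_rows", "body": {"rows": [[[0.4,0.53,0.154,0.06,0.014],[0.4,0.53,0.154,0.06,0.014],[0.4,0.53,0.154,0.06,0.014],[0.4,0.53,0.154,0.06,0.014],[0.4,0.53,0.154,0.06,0.014],[0.4,0.53,0.154,0.06,0.014],[0.4,0.53,0.154,0.06,0.014],[0.4,0.53,0.154,0.06,0.014]]]}}

```text
time_s: 2.15
tcp_pos: [0.4067, -0.2041, 0.273]
eef_rot: [179.9, -0.0, -94.2]
contact_force: [0.3, 0.2, -0.4]
gripper_width: 0.0527
gripper_force: 0.0
```

```bash
python3 - <<'E'
from h import *
import pickle
i=r.camera_info('wrist');w=r.capture('wrist')[:,:,::-1];cv2.imwrite('pics/w1.png',w);pickle.dump(i,open('w1.pkl','wb'))
s=r.get_state();print(s['tcp_pos'],s['eef_rot'],s['joints'])
P=np.array(i['pose']);f=192/np.tan(np.radians(i['fovy']/2))
for p in ((.4106,-.1423,.15),(.405,-.2663,.15)):
    c=P[:3,:3].T@(np.array(p)-P[:3,3]);print(f*c[:2]/c[2]+[i['cx'],i['cy']])
E
```

```text
[ 0.4077 -0.2028  0.2733] [179.9428   0.0034 -94.1942] [ -1.5362  -2.4613 -21.1453  -0.0064 -71.373   -2.6559]
[257.8041 240.2239]
[254.0441 119.1775]
```

View pics/w1.png

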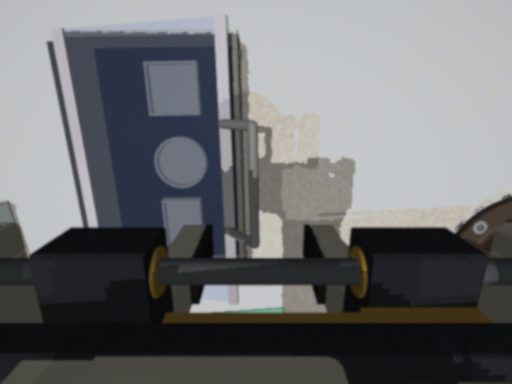

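The wrist view shows the guard, with the handle bar vertical from (252,123) to (254,245).

```bash
python3 - <<'E'
from h import *
import pickle
i=pickle.load(open('w1.pkl','rb'));T=r.camera_info('top')
a=tri((T,(313,232.8)),(i,(254,243)));b=tri((T,(368.2,234.4)),(i,(252,123)));print(a,b)
m=(a[0]+b[0])/2;print(m,np.linalg.norm(a[0]-b[0]))
# nests: square, round centres in the wrist view (rims z~.02)
print('sq',onz(i,(173,88),.02),'ro',onz(i,(180.5,161.5),.02))
print(rel((m[0],m[1],m[2]-.014),-94.1))
E
```

```text
(array([ 0.4126, -0.1417,  0.155 ]), np.float64(0.001965802417336262)) (array([ 0.4061, -0.2634,  0.1595]), np.float64(0.0008708663708068233))
[ 0.4094 -0.2025  0.1572] 0.12203691821484035
sq [ 0.5108 -0.3078  0.02  ] ro [ 0.5155 -0.2092  0.02  ]
(array([-0.0007, -0.0037,  0.2601]), np.float64(-0.0010958879709609892))
```

The bar is measured at (0.409,-0.2025,0.157), length 122 mm against the 120 mm given. I'll descend and grip.

>>> {"method": "play_rows", "body": {"rows": [[[0.4,0,-0.004,0.08,0],[0.4,0,-0.004,0.15,0],[0.4,0,-0.004,0.22,0],[0.4,0,-0.004,0.26,0],[0.4,0,-0.004,0.26,0],[1,0,-0.004,0.26,0],[1,0,-0.004,0.26,0],[1,0,-0.004,0.26,0]]], "squeeze": 25}}

```text
time_s: 2.87
tcp_pos: [0.4125, -0.201, 0.1456]
eef_rot: [-179.8, -0.0, -93.9]
contact_force: [-0.6, 0.1, 0.9]
gripper_width: 0.0379
gripper_force: 0.0
```

>>> {"method": "play_rows", "body": {"rows": [[[1,0,0,0,0],[1,0,0,0,0],[1,0,0,0,0],[1,0,0,0,0],[1,0,0,0,0],[1,0,0,0,0],[1,0,0,0,0],[1,0,0,0,0]]]}}

```text
time_s: 3.53
tcp_pos: [0.411, -0.2011, 0.1438]
eef_rot: [-180.0, -0.0, -93.9]
contact_force: [-0.9, 0.2, 0.6]
gripper_width: 0.0089
gripper_force: 25.0
```

```bash
python3 - <<'E'
import numpy as np
f=lambda t:np.array([-.23*np.cos(t)+.036*np.sin(t),.036*np.cos(t)+.23*np.sin(t)])
for t0,n in ((.23,8),(.95,8)):
    print([( [1,0]+[round(float(v),3) for v in -(f(t0+.09*k)-f(t0))/.5]+[0]) for k in range(1,n+1)])
E
```

```text
[[1, 0, -0.017, -0.038, 0], [1, 0, -0.038, -0.074, 0], [1, 0, -0.062, -0.109, 0], [1, 0, -0.089, -0.141, 0], [1, 0, -0.119, -0.17, 0], [1, 0, -0.151, -0.197, 0], [1, 0, -0.186, -0.221, 0], [1, 0, -0.222, -0.241, 0]]
[[1, 0, -0.038, -0.017, 0], [1, 0, -0.078, -0.031, 0], [1, 0, -0.119, -0.041, 0], [1, 0, -0.16, -0.047, 0], [1, 0, -0.202, -0.049, 0], [1, 0, -0.244, -0.048, 0], [1, 0, -0.285, -0.043, 0], [1, 0, -0.326, -0.035, 0]]
```

>>> {"method": "play_rows", "body": {"rows": [[[1,0,-0.017,-0.038,0],[1,0,-0.038,-0.074,0],[1,0,-0.062,-0.109,0],[1,0,-0.089,-0.141,0],[1,0,-0.119,-0.17,0],[1,0,-0.151,-0.197,0],[1,0,-0.186,-0.221,0],[1,0,-0.222,-0.241,0]]], "squeeze": 30}}

```text
time_s: 4.2
tcp_pos: [0.5188, -0.2083, 0.2661]
eef_rot: [179.7, 0.0, -94.0]
contact_force: [-13.6, 8.9, 16.1]
gripper_width: 0.0088
gripper_force: 30.1
```

>>> {"method": "play_rows", "body": {"rows": [[[1,0,-0.038,-0.017,0],[1,0,-0.078,-0.031,0],[1,0,-0.119,-0.041,0],[1,0,-0.16,-0.047,0],[1,0,-0.202,-0.049,0],[1,0,-0.244,-0.048,0],[1,0,-0.285,-0.043,0],[1,0,-0.326,-0.035,0]]]}}

```text
time_s: 4.87
tcp_pos: [0.6857, -0.2179, 0.2826]
eef_rot: [-179.9, 0.1, -93.9]
contact_force: [-1.6, 8.0, 2.2]
gripper_width: 0.0091
gripper_force: 30.1
```

```bash
python3 - <<'E'
from h import *
s=r.get_state();print(s['tcp_pos'],s['contact_force'],s['gripper_width'],s['gripper_force'],s['joints'])
a=r.capture('top');b=r.capture('side')
cv2.imwrite('pics/open.png',np.hstack([a[100:384,200:512],b[60:344,200:512]])[:,:,::-1])
E
```

```text
[ 0.6857 -0.2179  0.2826] [-1.6048  8.0038  2.1904] 0.009089639669964393 30.063607692718506 [ -2.2433  23.3544  12.1592  -0.1344 -78.7308  -1.6006]
```

View pics/open.png

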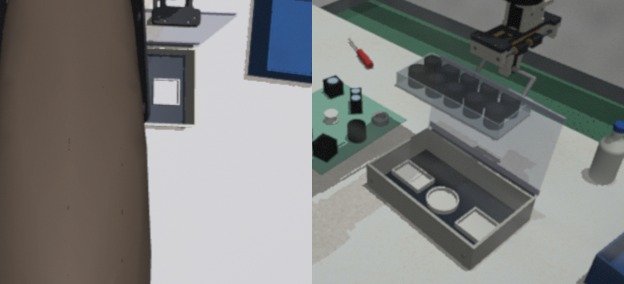

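The guard is upright. In the side half of the picture the nests are at about (412,177), (442,200) and (476,224). I'll release and rise.

>>> {"method": "play_rows", "body": {"rows": [[[0.5,0,0,0,0],[0.5,0,0,0,0],[0.5,0,0,-0.01,0],[0.3,0,0,-0.05,0],[0.3,0,0,-0.1,0],[0.2,-0.05,0,-0.16,-0.05],[0.1,-0.12,0,-0.18,-0.1],[0,-0.2,0,-0.18,-0.18]]]}}

```text
time_s: 5.63
tcp_pos: [0.6915, -0.1216, 0.3761]
eef_rot: [-179.7, -0.1, -78.5]
contact_force: [0.5, -0.4, 0.6]
gripper_width: 0.0565
gripper_force: 0.0
```

```bash
python3 - <<'E'
from h import *
s=r.get_state();print(s['tcp_pos'],s['eef_rot'],s['gripper_width'])
T=r.camera_info('top');print(onz(T,(164.8,144.6),.047),onz(T,(174.7,152.9),.047))
print(rel((.6305,.2057,.15),-40.5))
E
```

```text
[ 0.6915 -0.1216  0.3761] [-179.7117   -0.1274  -78.5017] 0.05651248977175898
[0.6423 0.2181 0.047 ] [0.62   0.1924 0.047 ]
(array([-0.6668, -0.0086,  0.4508]), np.float64(-0.44216946036585836))
```

>>> {"method": "play_rows", "body": {"rows": [[[0,-0.08,0,0,-0.08],[0,-0.16,0,0,-0.16],[0,-0.24,0,0,-0.24],[0,-0.32,0,0.0,-0.32],[0,-0.4,0,0.03,-0.4],[0,-0.48,0,0.07,-0.436],[0,-0.56,0,0.11,-0.436],[0,-0.62,0,0.14,-0.436]]]}}

```text
time_s: 6.3
tcp_pos: [0.6283, 0.1847, 0.3016]
eef_rot: [-180.0, -0.0, -41.0]
contact_force: [1.5, 1.2, 0.1]
gripper_width: 0.0879
gripper_force: 0.0
```

```bash
python3 - <<'E'
from h import *
s=r.get_state();print(s['tcp_pos'],s['eef_rot'],s['gripper_width'])
print(rel((.6307,.2055,.13),-41))
E
```

```text
[0.6283 0.1847 0.3016] [-179.9878   -0.0122  -41.01  ] 0.08785147279713562
(array([-0.0238, -0.0345,  0.3431]), np.float64(-0.00011611121820415087))
```

>>> {"method": "play_rows", "body": {"rows": [[[0,-0.024,-0.034,0.08,0],[0,-0.024,-0.034,0.16,0],[0,-0.024,-0.034,0.24,0],[0,-0.024,-0.034,0.31,0],[0,-0.024,-0.034,0.34,0],[0,-0.024,-0.034,0.34,0],[0,-0.024,-0.034,0.34,0],[0,-0.024,-0.034,0.34,0]]]}}

```text
time_s: 6.97
tcp_pos: [0.6326, 0.2044, 0.1338]
eef_rot: [-179.9, -0.1, -41.0]
contact_force: [-0.3, 0.0, 0.5]
gripper_width: 0.0874
gripper_force: 0.0
```

```bash
python3 - <<'E'
from h import *
s=r.get_state();print(s['tcp_pos'],s['eef_rot'])
i=r.camera_info('wrist');w=r.capture('wrist')[:,:,::-1];cv2.imwrite('pics/w2.png',w)
L=lenses(w,(0,0,512,384))
for c,a in L: print(c,a,onz(i,c,.047))
print(rel((.6307,.2055,.02),-41))
E
```

```text
[0.6326 0.2044 0.1338] [-179.8793   -0.0774  -41.0082]
[238.7692 189.0085] 117 [0.6472 0.214  0.047 ]
[279.177  189.1858] 113 [0.624  0.1876 0.047 ]
[282.9556 201.1111] 45 [0.6134 0.1921 0.047 ]
(array([-0.0045,  0.0019,  0.2283]), np.float64(-0.00010916261312929233))
```

View pics/w2.png

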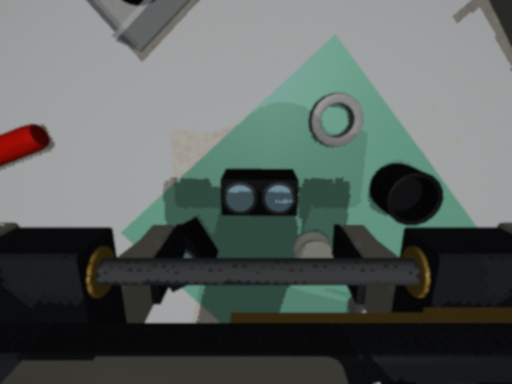

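The wrist view shows the twin's lenses at about (240,197) and (279,198), level between the fingers, which agrees with the fixed cameras. I'll descend and grip.

>>> {"method": "play_rows", "body": {"rows": [[[0,-0.004,0.002,0.06,0],[0,-0.004,0.002,0.12,0],[0,-0.004,0.002,0.18,0],[0,-0.004,0.002,0.22,0],[0,-0.004,0.002,0.226,0],[0,-0.004,0.002,0.226,0],[1,-0.004,0.002,0.226,0],[1,-0.004,0.002,0.226,0]]], "squeeze": 20}}

```text
time_s: 7.68
tcp_pos: [0.6309, 0.2056, 0.0214]
eef_rot: [-179.8, -0.1, -41.0]
contact_force: [0.3, 0.7, 0.3]
gripper_width: 0.0791
gripper_force: 0.0
```

>>> {"method": "play_rows", "body": {"rows": [[[1,0,0,0,0],[1,0,0,0,0],[1,0,0,0,0],[1,0,0,-0.05,0],[1,0,0,-0.12,0],[1,0,0,-0.2,0],[1,0,0,-0.26,0],[1,0,0,-0.3,0]]]}}

```text
time_s: 8.35
tcp_pos: [0.6304, 0.2053, 0.1732]
eef_rot: [-179.8, -0.1, -41.0]
contact_force: [-0.0, 0.3, -1.2]
gripper_width: 0.0678
gripper_force: 20.0
```

```bash
python3 - <<'E'
from h import *
s=r.get_state();print(s['tcp_pos'],s['eef_rot'],s['gripper_width'],s['gripper_force'])
T=r.camera_info('top');S=r.camera_info('side')
t=r.capture('top')[:,:,::-1];sd=r.capture('side')[:,:,::-1]
for n,im,b,I in (('T',t,(265,145,410,235),T),('S',sd,(250,190,425,320),S)):
    m=cv2.inRange(im[b[1]:b[3],b[0]:b[2]],(165,165,165),(255,255,255))
    for c in cv2.findContours(m,0,1)[0]:
        if 100<cv2.contourArea(c)<2500:
            (x,y),wh,a=cv2.minAreaRect(c);p=(x+b[0],y+b[1]);print(n,p,wh,onz(I,p,.02))
cv2.imwrite('pics/nest.png',np.hstack([cv2.resize(t[140:240,260:420],(400,250)),cv2.resize(sd[180:320,250:430],(400,311))[:250]]))
E
```

```text
[0.6304 0.2053 0.1732] [-179.7531   -0.103   -40.9913] 0.06778855449659314 19.992920458316803
S (399.0, 299.5) (39.0, 50.0) [ 0.5264 -0.3843  0.02  ]
S (364.07435607910156, 285.4033432006836) (28.778345108032227, 19.69365692138672) [ 0.5055 -0.311   0.02  ]
S (329.0, 260.0) (18.0, 28.0) [ 0.5091 -0.2114  0.02  ]
S (300.12000274658203, 235.84000396728516) (31.600000381469727, 13.600000381469727) [ 0.5204 -0.1133  0.02  ]
S (271.02417755126953, 207.85940170288086) (25.557727813720703, 79.97955322265625) [0.5429 0.0071 0.02  ]
```

View pics/nest.png

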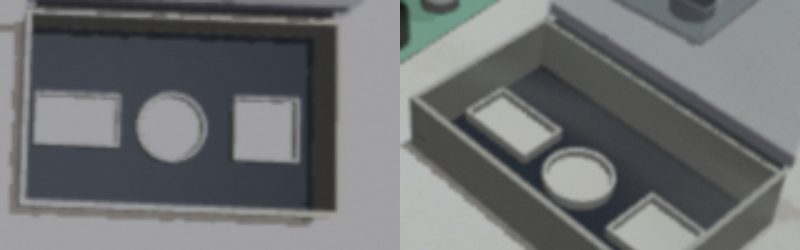

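The bay is clear. Nest rims in the top image are at oblong (290.8,187.6), round (328.4,190.4) and square (366.4,191.6). In the side image they are at oblong (301.3,235.4) and round (330.6,257.9).

```bash
python3 - <<'E'
from h import *
T=r.camera_info('top');S=r.camera_info('side')
print(tri((T,(290.8,187.6)),(S,(301.3,235.4))),tri((T,(328.4,190.4)),(S,(330.6,257.9))))
for p in ((290.8,187.6),(328.4,190.4),(366.4,191.6)): print(onz(T,p,.02))
t=cv2.imread('pics/nest.png')
# pocket floors: blob on top half, floor z .01
g=t[:,:400].min(2)
for th in (130,):
  m=cv2.inRange(g[80:175,20:305],th,255)
  for c in cv2.findContours(m,0,1)[0]:
    if cv2.contourArea(c)>1500:
      (x,y),wh,a=cv2.minAreaRect(c);print(th,x+20,y+80,wh,a,onz(T,(260+.4*(x+20),140+.4*(y+80)),.016))
print(rel((.5265,-.109,.16),-4.1))
E
```

```text
(array([ 0.5282, -0.1097,  0.0135]), np.float64(0.00035984705470554315)) (array([ 0.5185, -0.2083,  0.0174]), np.float64(9.717092498383583e-05))
[ 0.5273 -0.1088  0.02  ]
[ 0.5182 -0.2077  0.02  ]
[ 0.5133 -0.3076  0.02  ]
130 266.0 129.5 (63.0, 62.0) 90.0 [ 0.5131 -0.3089  0.016 ]
130 168.14425659179688 128.31311798095703 (63.84470748901367, 60.924461364746094) 23.629377365112305 [ 0.5162 -0.2055  0.016 ]
130 76.99293518066406 118.98404312133789 (84.1731948852539, 50.78797912597656) 2.683774948120117 [ 0.5277 -0.1092  0.016 ]
(array([0.2546, 0.613 , 0.0242]), np.float64(-0.4291662070480142))
```

>>> {"method": "play_rows", "body": {"rows": [[[1,0.04,0.076,0,-0.08],[1,0.07,0.152,0,-0.16],[1,0.1,0.23,0,-0.24],[1,0.13,0.31,0,-0.32],[1,0.16,0.386,0,-0.4],[1,0.19,0.462,0,-0.429],[1,0.225,0.538,0,-0.429],[1,0.254,0.613,0,-0.429]]]}}

```text
time_s: 9.12
tcp_pos: [0.5225, -0.1115, 0.1682]
eef_rot: [-180.0, 0.0, -4.1]
contact_force: [1.0, -0.7, -1.7]
gripper_width: 0.0676
gripper_force: 20.0
```

>>> {"method": "play_rows", "body": {"rows": [[[1,0,0,0,0],[1,0,0,0,0],[1,0,0,0,0],[1,0,0,0,0],[1,0,0,0,0],[1,0,0,0,0],[1,0,0,0,0],[1,0,0,0,0]]]}}

```text
time_s: 9.78
tcp_pos: [0.5241, -0.1092, 0.1686]
eef_rot: [180.0, 0.0, -4.1]
contact_force: [-0.1, -0.1, -1.1]
gripper_width: 0.0678
gripper_force: 20.0
```

```bash
python3 - <<'E'
from h import *
s=r.get_state();print(s['tcp_pos'],s['eef_rot'],s['gripper_width'],s['gripper_force'])
print(rel((.5272,-.109,.03),-4.1))
E
```

```text
[ 0.5241 -0.1092  0.1686] [179.9973   0.0136  -4.0789] 0.06781003734671998 19.99277114868164
(array([ 0.0061, -0.0008,  0.2772]), np.float64(0.00024541572617655896))
```

>>> {"method": "play_rows", "body": {"rows": [[[1,0.006,0,0.06,0],[1,0.006,0,0.12,0],[1,0.006,0,0.18,0],[1,0.006,0,0.23,0],[1,0.006,0,0.26,0],[1,0.006,0,0.275,0],[1,0.006,0,0.276,0],[1,0.006,0,0.276,0]]]}}

```text
time_s: 10.45
tcp_pos: [0.5274, -0.1099, 0.0311]
eef_rot: [180.0, -0.0, -4.1]
contact_force: [0.2, 0.3, -0.8]
gripper_width: 0.0678
gripper_force: 20.0
```

>>> {"method": "play_rows", "body": {"rows": [[[1,0,0,0,0],[0,0,0,0,0],[0,0,0,0,0],[0,0,0,0,0],[0,0,0,-0.04,0],[0,0,0,-0.1,0],[0,0,0,-0.18,0],[0,0,0,-0.26,0]]]}}

```text
time_s: 11.12
tcp_pos: [0.5263, -0.1105, 0.1626]
eef_rot: [180.0, 0.0, -4.2]
contact_force: [0.7, 0.1, -0.2]
gripper_width: 0.0872
gripper_force: 0.0
```

```bash
python3 - <<'E'
from h import *
s=r.get_state();print(s['tcp_pos'],s['eef_rot'],s['gripper_width'],s['gripper_force'])
i=r.camera_info('wrist');w=r.capture('wrist')[:,:,::-1]
sd=r.capture('side')[:,:,::-1];S=r.camera_info('side');cv2.imwrite('pics/w3.png',np.hstack([w,sd[180:340,200:400].repeat(2,0).repeat(2,1)[:,:280].copy() if 0 else cv2.resize(sd[180:320,250:370],(288,384))]))
for c,a in lenses(sd,(250,190,425,320)): print(c,a,onz(S,c,.055))
for tgt,y in (((.6308,.3063,.13),-9),((.433,.3095,.13),-9)): print(rel(tgt,y))
E
```

```text
[ 0.5263 -0.1105  0.1626] [179.9818   0.0369  -4.1688] 0.08723232211048199 0.0
(array([ 0.1381, -0.8452,  0.0801]), np.float64(0.05721600674573596))
(array([-0.2569, -0.8234,  0.0749]), np.float64(0.05721600674573596))
```

View pics/w3.png

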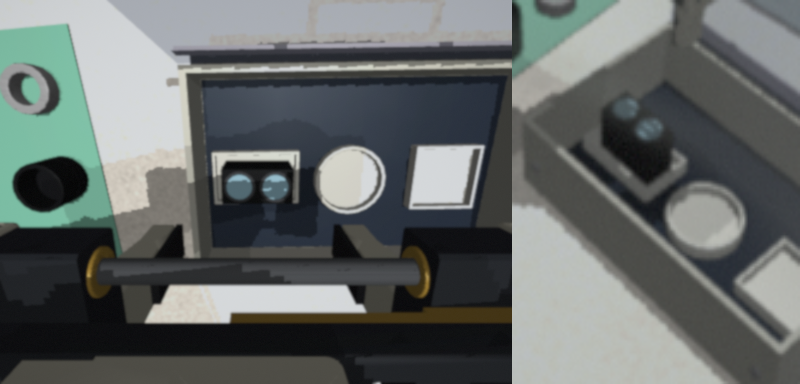

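The twin sits upright in the oblong nest, with its lenses at (239,186) and (275,187) inside the rim. Next is the block, whose yaw I take as about -10° from its silhouette edges.

>>> {"method": "play_rows", "body": {"rows": [[[0,0.01,-0.08,0,0],[0,0.02,-0.16,0,0],[0,0.03,-0.24,0,0.02],[0,0.045,-0.32,0,0.04],[0,0.06,-0.4,0,0.06],[0,0.08,-0.48,0,0.068],[0,0.1,-0.56,0,0.068],[0,0.12,-0.64,0,0.068]]]}}

```text
time_s: 11.88
tcp_pos: [0.6104, 0.2071, 0.1621]
eef_rot: [-179.9, -0.1, -10.0]
contact_force: [1.2, 0.7, 0.5]
gripper_width: 0.0875
gripper_force: 0.0
```

>>> {"method": "play_rows", "body": {"rows": [[[0,0.04,-0.08,0,0],[0,0.04,-0.16,0.02,0],[0,0.04,-0.2,0.05,0],[0,0.04,-0.2,0.08,0],[0,0.04,-0.2,0.08,0],[0,0.04,-0.2,0.08,0],[0,0.04,-0.2,0.08,0],[0,0.04,-0.2,0.08,0]]]}}

```text
time_s: 12.55
tcp_pos: [0.6477, 0.2993, 0.1228]
eef_rot: [-179.9, -0.1, -10.0]
contact_force: [0.7, -1.0, 0.0]
gripper_width: 0.0879
gripper_force: 0.0
```

```bash
python3 - <<'E'
from h import *
s=r.get_state();print(s['tcp_pos'],s['eef_rot'],s['gripper_width'],s['gripper_force'])
i=r.camera_info('wrist');w=r.capture('wrist')[:,:,::-1];cv2.imwrite('pics/w4.png',w)
for c,a in lenses(w,(0,0,512,384)): print(c,a,onz(i,c,.047))
print(rel((.6308,.3063,.02),-10))
E
```

```text
[0.6477 0.2993 0.1228] [-179.9026   -0.1099  -10.0241] 0.08788313995131335 0.0
(array([-0.036 , -0.0074,  0.2054]), np.float64(-0.00033186476315818955))
```

View pics/w4.png

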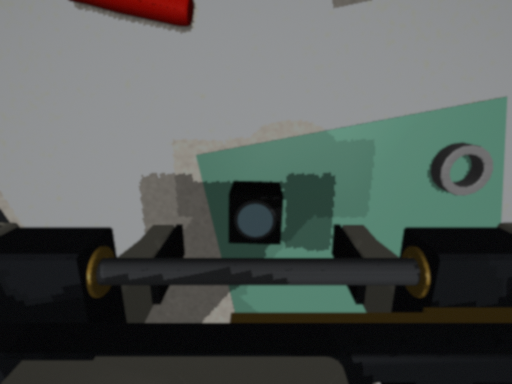

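The block appears square to the tool, with its lens at (255,219), so the -10° yaw is right. I'll shift, descend and grip.

>>> {"method": "play_rows", "body": {"rows": [[[0,-0.036,-0.007,0.0,0],[0,-0.036,-0.007,0.06,0],[0,-0.036,-0.007,0.12,0],[0,-0.036,-0.007,0.17,0],[0,-0.036,-0.007,0.2,0],[0,-0.036,-0.007,0.203,0],[1,-0.036,-0.007,0.203,0],[1,-0.036,-0.007,0.203,0]]]}}

```text
time_s: 13.27
tcp_pos: [0.6309, 0.3067, 0.0211]
eef_rot: [-179.9, -0.1, -10.0]
contact_force: [-0.4, 0.1, 0.6]
gripper_width: 0.0794
gripper_force: 0.0
```

>>> {"method": "play_rows", "body": {"rows": [[[1,0,0,0,0],[1,0,0,0,0],[1,0,0,0,0],[1,0,0,0,0],[1,0,0,-0.05,0],[1,0,0,-0.12,0],[1,0,0,-0.2,0],[1,0,0,-0.28,0]]]}}

```text
time_s: 13.93
tcp_pos: [0.6292, 0.3059, 0.1602]
eef_rot: [179.9, 0.1, -10.0]
contact_force: [0.9, 0.9, -0.8]
gripper_width: 0.0456
gripper_force: 20.0
```

```bash
python3 - <<'E'
from h import *
s=r.get_state();print(s['tcp_pos'],s['eef_rot'],s['gripper_width'],s['gripper_force'])
print(rel((.5125,-.3078,.16),-4.1))
E
```

```text
[0.6292 0.3059 0.1602] [179.9191   0.0717  -9.9837] 0.04557225061682646 19.998392164707184
(array([-0.017 ,  1.2493,  0.0022]), np.float64(-0.06846000041933062))
```

>>> {"method": "play_rows", "body": {"rows": [[[1,-0.01,0.08,0,-0.02],[1,-0.02,0.16,0,-0.04],[1,-0.03,0.24,0,-0.06],[1,-0.04,0.32,0,-0.068],[1,-0.04,0.4,0,-0.068],[1,-0.04,0.48,0,-0.068],[1,-0.04,0.56,0,-0.068],[1,-0.04,0.64,0,-0.068]]]}}

```text
time_s: 14.6
tcp_pos: [0.5537, -0.0069, 0.1596]
eef_rot: [-180.0, -0.0, -4.1]
contact_force: [0.6, -0.4, -1.3]
gripper_width: 0.0456
gripper_force: 20.0
```

```bash
python3 -c "
from h import *
print(r.get_state()['tcp_pos'],rel((.5125,-.3078,.16),-4.1))"
```

```text
[ 0.5537 -0.0069  0.1596] (array([-0.0391,  0.6061, -0.001 ]), np.float64(-0.00022379438197943789))
```

>>> {"method": "play_rows", "body": {"rows": [[[1,-0.01,0.08,0,0],[1,-0.02,0.16,0,0],[1,-0.03,0.24,0,0],[1,-0.039,0.32,0,0],[1,-0.039,0.4,0,0],[1,-0.039,0.48,0,0],[1,-0.039,0.56,0,0],[1,-0.039,0.6,0,0]]]}}

```text
time_s: 15.27
tcp_pos: [0.5126, -0.3067, 0.1593]
eef_rot: [180.0, 0.0, -4.2]
contact_force: [0.9, 0.0, -1.5]
gripper_width: 0.0457
gripper_force: 20.0
```

>>> {"method": "play_rows", "body": {"rows": [[[1,0,0,0,0],[1,0,0,0,0],[1,0,0,0,0],[1,0,0,0,0],[1,0,0,0,0],[1,0,0,0,0],[1,0,0,0,0],[1,0,0,0,0]]]}}

```text
time_s: 15.93
tcp_pos: [0.5137, -0.3026, 0.1594]
eef_rot: [180.0, -0.0, -4.1]
contact_force: [0.9, 0.3, -1.1]
gripper_width: 0.0457
gripper_force: 20.0
```

```bash
python3 -c "
from h import *
print(r.get_state()['tcp_pos'],rel((.5125,-.3078,.03),-4.1))"
```

```text
[ 0.5137 -0.3026  0.1594] (array([-0.0017,  0.0105,  0.2587]), np.float64(8.262701135299602e-05))
```

>>> {"method": "play_rows", "body": {"rows": [[[1,-0.002,0.01,0.05,0],[1,-0.002,0.01,0.11,0],[1,-0.002,0.01,0.17,0],[1,-0.002,0.01,0.22,0],[1,-0.002,0.01,0.25,0],[1,-0.002,0.01,0.257,0],[1,-0.002,0.01,0.257,0],[1,-0.002,0.01,0.257,0]]]}}

```text
time_s: 16.6
tcp_pos: [0.5131, -0.3079, 0.0311]
eef_rot: [180.0, -0.1, -4.1]
contact_force: [0.6, 1.0, -0.1]
gripper_width: 0.0464
gripper_force: 20.0
```

>>> {"method": "play_rows", "body": {"rows": [[[1,0,0,0,0],[0.35,0,0,0,0],[0.35,0,0,0,0],[0.35,0,0,0,0],[0.35,0,0,-0.04,0],[0.35,0,0,-0.1,0],[0.35,0,0,-0.18,0],[0.35,0,0,-0.26,0]]]}}

```text
time_s: 17.27
tcp_pos: [0.5111, -0.3079, 0.1614]
eef_rot: [-180.0, 0.2, -4.2]
contact_force: [2.9, -0.5, 0.5]
gripper_width: 0.057
gripper_force: 0.0
```

```bash
python3 - <<'E'
from h import *
s=r.get_state();print(s['tcp_pos'],s['eef_rot'],s['gripper_width'],s['gripper_force'])
w=r.capture('wrist')[:,:,::-1];sd=r.capture('side')[:,:,::-1]
cv2.imwrite('pics/w5.png',np.hstack([w,cv2.resize(sd[190:330,280:400],(288,384))]))
for tgt,y in (((.54,.0,.17),-4),((.433,.3095,.13),-4)): print(rel(tgt,y))
E
```

```text
[ 0.5111 -0.3079  0.1614] [-179.9779    0.1514   -4.154 ] 0.05696864016543665 0.0
(array([ 0.0044, -0.6213, -0.0059]), np.float64(-0.0009189947461696386))
(array([-0.2539, -1.2238,  0.0691]), np.float64(-0.0009189947461696386))
```

View pics/w5.png

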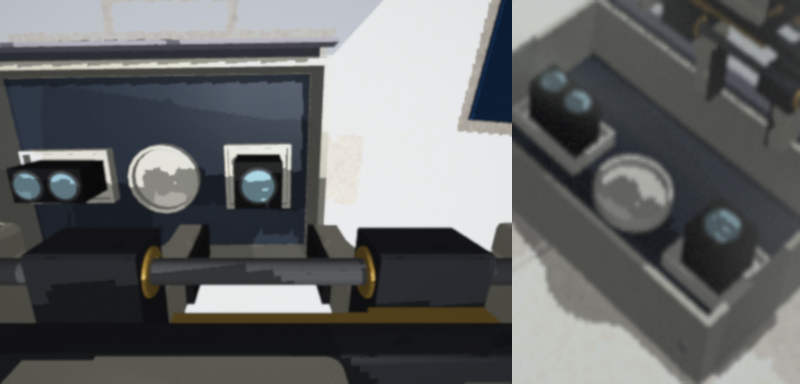

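The block is upright in the square nest with its lens at (258,184). Now the barrel.

>>> {"method": "play_rows", "body": {"rows": [[[0,0,-0.08,0,0],[0,0,-0.16,0,0],[0,0,-0.24,0,0],[0,0,-0.32,0,0],[0,-0.02,-0.4,0,0],[0,-0.04,-0.48,0,0],[0,-0.06,-0.56,0,0],[0,-0.08,-0.64,0,0]]]}}

```text
time_s: 18.03
tcp_pos: [0.4945, 0.0157, 0.1608]
eef_rot: [-180.0, -0.0, -4.2]
contact_force: [0.9, 0.6, -0.4]
gripper_width: 0.0876
gripper_force: 0.0
```

>>> {"method": "play_rows", "body": {"rows": [[[0,-0.03,-0.08,0,0],[0,-0.06,-0.16,0,0],[0,-0.09,-0.24,0,0],[0,-0.12,-0.32,0,0],[0,-0.14,-0.4,0,0],[0,-0.16,-0.48,0,0],[0,-0.17,-0.56,0.03,0],[0,-0.17,-0.58,0.07,0]]]}}

```text
time_s: 18.7
tcp_pos: [0.4323, 0.3153, 0.1276]
eef_rot: [-179.7, -0.2, -3.9]
contact_force: [1.7, 0.4, 0.1]
gripper_width: 0.0877
gripper_force: 0.0
```

>>> {"method": "play_rows", "body": {"rows": [[[0,0,0,0,0],[0,0,0,0,0],[0,0,0,0,0],[0,0,0,0,0],[0,0,0,0,0],[0,0,0,0,0],[0,0,0,0,0],[0,0,0,0,0]]]}}

```text
time_s: 19.37
tcp_pos: [0.4318, 0.3091, 0.1262]
eef_rot: [-180.0, -0.0, -4.2]
contact_force: [-0.4, -0.3, 0.2]
gripper_width: 0.0879
gripper_force: 0.0
```

```bash
python3 - <<'E'
from h import *
s=r.get_state();print(s['tcp_pos'],s['eef_rot'],s['gripper_width'])
i=r.camera_info('wrist');w=r.capture('wrist')[:,:,::-1];cv2.imwrite('pics/w6.png',w)
for c,a in lenses(w,(150,0,350,384)): print(c,a,onz(i,c,.047))
print(rel((.433,.3093,.02),-4.1))
E
```

```text
[0.4318 0.3091 0.1262] [-179.9587   -0.0222   -4.1805] 0.0878617531453632
[259.7034 182.0966] 145 [0.4448 0.3071 0.047 ]
[274.125  194.5625] 16 [0.4329 0.2957 0.047 ]
[271.413  207.4783] 46 [0.4215 0.2987 0.047 ]
(array([ 0.0025, -0.0003,  0.2121]), np.float64(-0.0008087298522684543))
```

View pics/w6.png

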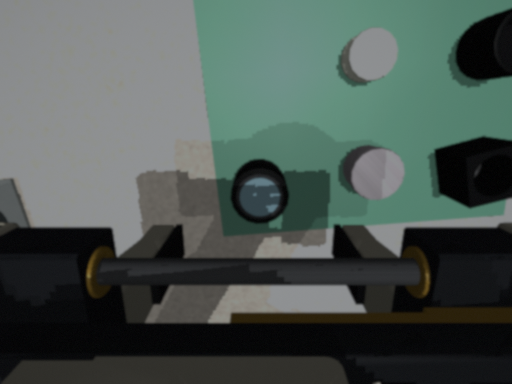

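The barrel is centred between the fingers with its lens at about (260,195), and the white plug at (375,172) is clear of them. I'll grip.

>>> {"method": "play_rows", "body": {"rows": [[[0,0.002,0,0.06,0],[0,0.002,0,0.12,0],[0,0.002,0,0.17,0],[0,0.002,0,0.2,0],[0,0.002,0,0.21,0],[0,0.002,0,0.21,0],[1,0.002,0,0.21,0],[1,0.002,0,0.21,0]]]}}

```text
time_s: 20.08
tcp_pos: [0.4332, 0.3101, 0.0219]
eef_rot: [-179.9, -0.1, -4.1]
contact_force: [-0.0, -0.8, 0.2]
gripper_width: 0.0794
gripper_force: 0.0
```

>>> {"method": "play_rows", "body": {"rows": [[[1,0,0,0,0],[1,0,0,0,0],[1,0,0,0,0],[1,0,0,0,0],[1,0,0,-0.05,0],[1,0,0,-0.12,0],[1,0,0,-0.2,0],[1,0,0,-0.28,0]]]}}

```text
time_s: 20.75
tcp_pos: [0.432, 0.3086, 0.162]
eef_rot: [179.9, 0.1, -4.1]
contact_force: [0.7, 1.2, -2.0]
gripper_width: 0.0498
gripper_force: 20.0
```

```bash
python3 -c "
from h import *
print(r.get_state()['tcp_pos'],rel((.5175,-.2083,.16),-4.1))"
```

```text
[0.432  0.3086 0.162 ] (array([0.2452, 1.0188, 0.0052]), np.float64(-0.0005211821661183814))
```

>>> {"method": "play_rows", "body": {"rows": [[[1,0.03,0.08,0,0],[1,0.06,0.16,0,0],[1,0.09,0.24,0,0],[1,0.12,0.32,0,0],[1,0.14,0.4,0,0],[1,0.16,0.48,0,0],[1,0.17,0.56,0,0],[1,0.18,0.63,0,0]]]}}

```text
time_s: 21.42
tcp_pos: [0.4991, -0.0136, 0.1608]
eef_rot: [-180.0, 0.0, -4.2]
contact_force: [0.8, 0.7, -1.8]
gripper_width: 0.0492
gripper_force: 20.0
```

>>> {"method": "play_rows", "body": {"rows": [[[1,0.015,0.08,0,0],[1,0.03,0.16,0,0],[1,0.045,0.24,0,0],[1,0.06,0.31,0,0],[1,0.066,0.36,0,0],[1,0.066,0.388,0,0],[1,0.066,0.388,0,0],[1,0.066,0.388,0,0]]]}}

```text
time_s: 22.08
tcp_pos: [0.5179, -0.2079, 0.1604]
eef_rot: [-180.0, 0.0, -4.3]
contact_force: [-0.2, 0.4, -1.0]
gripper_width: 0.0498
gripper_force: 20.0
```

>>> {"method": "play_rows", "body": {"rows": [[[1,0,0,0,0],[1,0,0,0,0],[1,0,0,0,0],[1,0,0,0,0],[1,0,0,0,0],[1,0,0,0,0],[1,0,0,0,0],[1,0,0,0,0]]]}}

```text
time_s: 22.75
tcp_pos: [0.5185, -0.2071, 0.1607]
eef_rot: [-180.0, -0.0, -4.1]
contact_force: [0.4, 0.7, -1.0]
gripper_width: 0.0498
gripper_force: 20.0
```

```bash
python3 -c "
from h import *
print(r.get_state()['tcp_pos'],rel((.5175,-.2083,.031),-4.1))"
```

```text
[ 0.5185 -0.2071  0.1607] (array([-0.0018,  0.0026,  0.2595]), np.float64(-0.0003498018761803232))
```

>>> {"method": "play_rows", "body": {"rows": [[[1,-0.002,0.002,0.05,0],[1,-0.002,0.002,0.11,0],[1,-0.002,0.002,0.17,0],[1,-0.002,0.002,0.22,0],[1,-0.002,0.002,0.25,0],[1,-0.002,0.002,0.259,0],[1,-0.002,0.002,0.259,0],[1,-0.002,0.002,0.259,0]]]}}

```text
time_s: 23.42
tcp_pos: [0.5175, -0.2081, 0.031]
eef_rot: [180.0, 0.0, -4.1]
contact_force: [-0.5, -0.6, -0.9]
gripper_width: 0.0497
gripper_force: 20.0
```

>>> {"method": "play_rows", "body": {"rows": [[[1,0,0,0,0],[0.3,0,0,0,0],[0.3,0,0,0,0],[0.3,0,0,0,0],[0.3,0,0,-0.04,0],[0.3,0,0,-0.1,0],[0.3,0,0,-0.18,0],[0.3,0,0,-0.26,0]]]}}

```text
time_s: 24.08
tcp_pos: [0.5165, -0.2081, 0.1623]
eef_rot: [180.0, 0.1, -4.1]
contact_force: [1.1, -0.4, -0.3]
gripper_width: 0.0612
gripper_force: 0.0
```

```bash
python3 - <<'E'
from h import *
s=r.get_state();print(s['tcp_pos'],s['eef_rot'],s['gripper_width'],s['joints'])
w=r.capture('wrist')[:,:,::-1];sd=r.capture('side')[:,:,::-1]
cv2.imwrite('pics/w7.png',np.hstack([w,cv2.resize(sd[80:320,240:420],(288,384))]))
E
```

```text
[ 0.5165 -0.2081  0.1623] [179.994    0.112   -4.1436] 0.061150950750728815 [ -1.8001  12.5256 -19.4904   0.0017 -58.0961  87.6556]
```

View pics/w7.png

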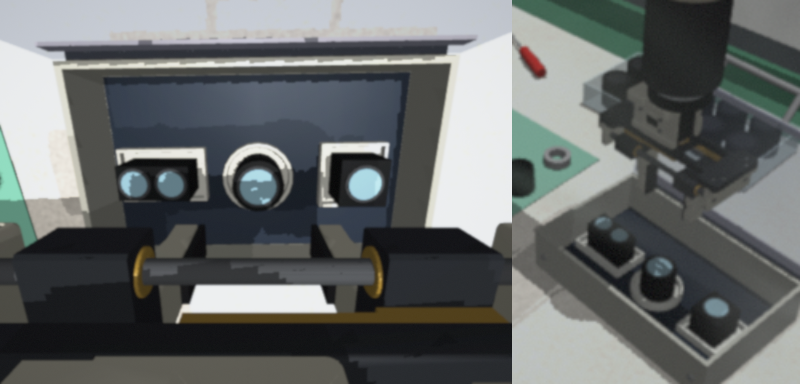

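All three units stand in their nests: twin at (152,183), barrel at (258,184) and block at (365,183). The guard is still upright. I'll go back to the handle to close it.

>>> {"method": "play_rows", "body": {"rows": [[[0.3,0,0,-0.08,0],[0.3,0,0,-0.16,0],[0.3,0,0,-0.24,0.08],[0.3,0,0,-0.32,0.16],[0.3,0,0,-0.4,0.24],[0.3,0,0,-0.44,0.32],[0.3,0,0,-0.44,0.4],[0.3,0,0,-0.44,0.48]]]}}

```text
time_s: 24.85
tcp_pos: [0.5179, -0.2082, 0.3834]
eef_rot: [-179.8, -0.2, -45.7]
contact_force: [-0.1, 0.9, -0.6]
gripper_width: 0.061
gripper_force: 0.0
```

>>> {"method": "play_rows", "body": {"rows": [[[0.4,0,0,0,0.08],[0.4,0,0,0,0.16],[0.4,0,0,0,0.24],[0.4,0,0,0,0.32],[0.4,0,0,0,0.4],[0.4,0,0,0,0.48],[0.4,0,0,0,0.56],[0.4,0,0,0,0.565]]]}}

```text
time_s: 25.52
tcp_pos: [0.5173, -0.2082, 0.3813]
eef_rot: [-180.0, 0.0, -94.3]
contact_force: [-0.4, -0.2, 0.3]
gripper_width: 0.0528
gripper_force: 0.0
```

```bash
python3 -c "
from h import *
s=r.get_state();print(s['tcp_pos'],s['eef_rot'],s['gripper_width'],rel((.6857,-.2179,.38),-94))"
```

```text
[ 0.5173 -0.2082  0.3813] [-179.984     0.0024  -94.2742] 0.05276007910545074 (array([-0.0057, -0.3374,  0.0028]), np.float64(-0.003190743929087131))
```

>>> {"method": "play_rows", "body": {"rows": [[[0.4,0,-0.07,0,0],[0.4,0,-0.14,0,0],[0.4,-0.006,-0.21,0,0],[0.4,-0.006,-0.28,0,0],[0.4,-0.006,-0.337,0,0],[0.4,-0.006,-0.337,0,0],[0.4,-0.006,-0.337,0,0],[0.4,-0.006,-0.337,0,0]]]}}

```text
time_s: 26.18
tcp_pos: [0.6857, -0.2168, 0.3807]
eef_rot: [179.9, -0.0, -93.8]
contact_force: [-0.2, -0.0, -0.1]
gripper_width: 0.0527
gripper_force: 0.0
```

```bash
python3 - <<'E'
from h import *
s=r.get_state();print(s['tcp_pos'],s['eef_rot'],s['gripper_width'],rel((.6857,-.2179,.2826),-94))
i=r.camera_info('wrist');w=r.capture('wrist')[:,:,::-1];cv2.imwrite('pics/w8.png',w)
P=np.array(i['pose']);f=192/np.tan(np.radians(i['fovy']/2))
for p in ((.690,-.158,.2956),(.6816,-.278,.2956)):
    c=P[:3,:3].T@(np.array(p)-P[:3,3]);print(f*c[:2]/c[2]+[i['cx'],i['cy']])
E
```

```text
[ 0.6857 -0.2168  0.3807] [179.947   -0.0072 -93.8185] 0.05274810363477865 (array([ 0.0022, -0.0004,  0.1961]), np.float64(0.0021122902099481194))
[256.8512 255.6269]
[257.101 122.666]
```

View pics/w8.png

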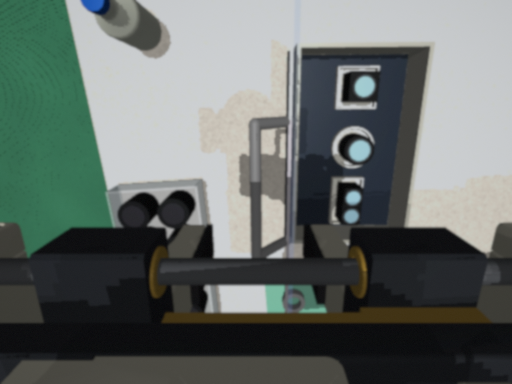

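The bar appears at column 256, rows 122 to 256, exactly where predicted. I'll grip it and work out the closing arc.

>>> {"method": "play_rows", "body": {"rows": [[[0.4,0.002,0,0.06,0],[0.4,0.002,0,0.12,0],[0.4,0.002,0,0.17,0],[0.4,0.002,0,0.196,0],[0.4,0.002,0,0.196,0],[1,0.002,0,0.196,0],[1,0.002,0,0.196,0],[1,0.002,0,0.196,0]]], "squeeze": 30}}

```text
time_s: 26.9
tcp_pos: [0.6861, -0.218, 0.2858]
eef_rot: [-179.8, -0.0, -93.9]
contact_force: [0.1, -1.6, -0.4]
gripper_width: 0.038
gripper_force: 0.0
```

>>> {"method": "play_rows", "body": {"rows": [[[1,0,0,0,0],[1,0,0,0,0],[1,0,0,0,0],[1,0,0,0,0],[1,0,0,0,0],[1,0,0,0,0],[1,0,0,0,0],[1,0,0,0,0]]]}}

```text
time_s: 27.57
tcp_pos: [0.6863, -0.2178, 0.2837]
eef_rot: [-179.9, -0.0, -93.9]
contact_force: [3.4, 0.3, 2.0]
gripper_width: 0.009
gripper_force: 30.0
```

```bash
python3 - <<'E'
import numpy as np
f=lambda t:np.array([-.23*np.cos(t)+.036*np.sin(t),.036*np.cos(t)+.23*np.sin(t)])
for t0,n,d in ((1.67,8,.08),(1.03,8,.08),(.39,8,.05)):
    print([( [1,0]+[round(float(v),3) for v in -(f(t0-d*k)-f(t0))/.5]+[0]) for k in range(1,n+1)])
E
```

```text
[[1, 0, 0.036, -0.008, 0], [1, 0, 0.073, -0.013, 0], [1, 0, 0.11, -0.015, 0], [1, 0, 0.148, -0.014, 0], [1, 0, 0.185, -0.01, 0], [1, 0, 0.221, -0.003, 0], [1, 0, 0.257, 0.007, 0], [1, 0, 0.292, 0.019, 0]]
[[1, 0, 0.034, 0.015, 0], [1, 0, 0.066, 0.033, 0], [1, 0, 0.098, 0.054, 0], [1, 0, 0.127, 0.077, 0], [1, 0, 0.154, 0.102, 0], [1, 0, 0.179, 0.13, 0], [1, 0, 0.202, 0.159, 0], [1, 0, 0.223, 0.19, 0]]
[[1, 0, 0.012, 0.02, 0], [1, 0, 0.022, 0.041, 0], [1, 0, 0.032, 0.062, 0], [1, 0, 0.04, 0.084, 0], [1, 0, 0.047, 0.106, 0], [1, 0, 0.054, 0.128, 0], [1, 0, 0.059, 0.151, 0], [1, 0, 0.063, 0.174, 0]]
```

>>> {"method": "play_rows", "body": {"rows": [[[1,0,0.036,-0.008,0],[1,0,0.073,-0.013,0],[1,0,0.11,-0.015,0],[1,0,0.148,-0.014,0],[1,0,0.185,-0.01,0],[1,0,0.221,-0.003,0],[1,0,0.257,0.007,0],[1,0,0.292,0.019,0]]]}}

```text
time_s: 28.23
tcp_pos: [0.5396, -0.2085, 0.2745]
eef_rot: [-179.9, -0.1, -94.0]
contact_force: [4.0, -4.3, 0.0]
gripper_width: 0.0089
gripper_force: 30.0
```

>>> {"method": "play_rows", "body": {"rows": [[[1,0,0.034,0.015,0],[1,0,0.066,0.033,0],[1,0,0.098,0.054,0],[1,0,0.127,0.077,0],[1,0,0.154,0.102,0],[1,0,0.179,0.13,0],[1,0,0.202,0.159,0],[1,0,0.223,0.19,0]]]}}

```text
time_s: 28.9
tcp_pos: [0.4285, -0.2008, 0.179]
eef_rot: [-179.9, -0.1, -93.9]
contact_force: [5.7, -4.5, -0.8]
gripper_width: 0.0088
gripper_force: 30.0
```

>>> {"method": "play_rows", "body": {"rows": [[[1,0,0.012,0.02,0],[1,0,0.022,0.041,0],[1,0,0.032,0.062,0],[1,0,0.04,0.084,0],[1,0,0.047,0.106,0],[1,0,0.053,0.125,0],[1,0,0.056,0.14,0],[1,0,0.058,0.15,0]]]}}

```text
time_s: 29.57
tcp_pos: [0.3996, -0.1986, 0.1035]
eef_rot: [180.0, -0.0, -93.9]
contact_force: [1.0, -3.7, 1.7]
gripper_width: 0.0091
gripper_force: 30.0
```

```bash
python3 -c "
from h import *
s=r.get_state();print(s['tcp_pos'],s['contact_force'],s['gripper_width'])"
```

```text
[ 0.3996 -0.1986  0.1035] [ 0.9831 -3.7435  1.689 ] 0.009086109139182359
```

>>> {"method": "play_rows", "body": {"rows": [[[1,0,0,0.004,0],[1,0,0.001,0.008,0],[1,0,0.001,0.012,0],[1,0,0.002,0.016,0],[1,0,0.002,0.019,0],[1,0,0.002,0.022,0],[1,0,0.002,0.022,0],[1,0,0.002,0.022,0]]]}}

```text
time_s: 30.23
tcp_pos: [0.3982, -0.1985, 0.0943]
eef_rot: [179.9, -0.1, -93.9]
contact_force: [-7.2, -1.8, 22.2]
gripper_width: 0.0092
gripper_force: 30.0
```

```bash
python3 -c "
from h import *
s=r.get_state();print(s['tcp_pos'],s['contact_force'],s['gripper_width'])"
```

```text
[ 0.3982 -0.1985  0.0943] [-7.2258 -1.7686 22.1798] 0.009212437900402328
```

A 22 N upward reaction at z = 0.094 means the guard is on its stop. I'll release and lift away.

>>> {"method": "play_rows", "body": {"rows": [[[0.4,0,0,0,0],[0.4,0,0,0,0],[0.4,0,0,0,0],[0.4,0,0,0,0],[0.4,0,0,-0.02,0],[0.4,0,0,-0.07,0],[0.4,0,0,-0.14,0],[0.4,0,0,-0.22,0]]]}}

```text
time_s: 30.9
tcp_pos: [0.3972, -0.1976, 0.2024]
eef_rot: [179.7, 0.0, -94.0]
contact_force: [1.1, 0.6, 0.1]
gripper_width: 0.0518
gripper_force: 0.0
```

>>> {"method": "play_rows", "body": {"rows": [[[0.4,0,0,-0.05,0],[0.4,-0.08,0,-0.1,0],[0.4,-0.16,0,-0.1,0],[0.4,-0.24,0,-0.1,0],[0.4,-0.32,0,-0.1,0],[0.4,-0.4,0,-0.1,0],[0.4,-0.46,0,-0.1,0],[0.4,-0.48,0,-0.1,0]]]}}

```text
time_s: 31.57
tcp_pos: [0.4153, 0.0448, 0.2526]
eef_rot: [180.0, 0.0, -93.8]
contact_force: [0.3, 0.5, 0.3]
gripper_width: 0.0525
gripper_force: 0.0
```

```bash
python3 - <<'E'
from h import *
s=r.get_state();print(s['tcp_pos'],s['contact_force'],s['qd'].max(),s['time_s'])
t=r.capture('top')[:,:,::-1];sd=r.capture('side')[:,:,::-1]
cv2.imwrite('pics/end.png',np.hstack([cv2.resize(t[110:260,100:420],(400,188)),cv2.resize(sd[110:320,140:440],(400,280))[:188*1]]) if 0 else np.vstack([cv2.resize(t[110:260,100:420],(600,281)),cv2.resize(sd[120:320,140:440],(600,319)[:2]) ]))
E
```

```text
[0.4153 0.0448 0.2526] [0.2999 0.4874 0.2883] 11.820685317243491 31.5667
```

View pics/end.png

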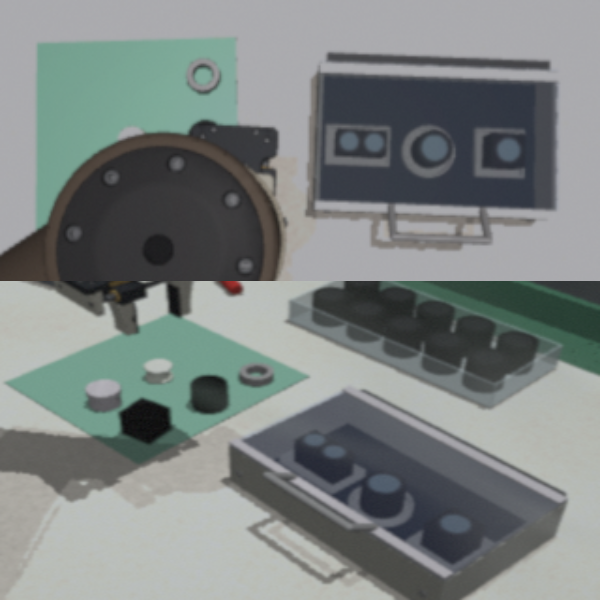

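The guard lies flush on the bay walls with all three units under it, and the empty housings are untouched. I'll let the arm settle, then hand in.

>>> {"method": "play_rows", "body": {"rows": [[[0.4,0,0,0,0],[0.4,0,0,0,0],[0.4,0,0,0,0],[0.4,0,0,0,0],[0.4,0,0,0,0],[0.4,0,0,0,0],[0.4,0,0,0,0],[0.4,0,0,0,0]]]}}

```text
time_s: 32.33
tcp_pos: [0.4154, 0.0413, 0.2527]
eef_rot: [-180.0, 0.0, -94.0]
contact_force: [0.1, 0.6, -0.2]
gripper_width: 0.0525
gripper_force: 0.0
```

```bash
python3 -c "
from plant import r
print(r.close_job())"
```

```text
the job is handed in; nothing more can be done
None
```

I handed the job in at about 32 s of the 131 s limit: all three glazed units stand in their own nests, the guard is closed onto its stop, and both empty housings are where they started; `close_job()` returned no verdict.

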